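Tip the vacuum's control unit cover-up onto the service board

TASK

The blue control unit stands upside down on the bench, its yellow cover underneath. Without lifting it off its support, slide it up to the edge of the black service board, tip it a quarter turn over that edge so that it lies on its side on the board, then tip it another quarter turn so that the yellow cover is on top. Finally slide it, without ramming, until it sits flush and square against the red stop; leave it there, let go, and do not disturb the screwdriver, bottle or bin.

Things in the scene. Friction and masses are not known exactly. Their poses are not given: they have to be found in the camera images.
- unit: Closed box, 140 (own x) x 115 (y) x 95 mm (z), 0.45 to 0.8 kg, even; too big to grip. Origin at its centre. Blue; the 14 mm yellow cover is its -z face, four black feet on +z. Starts on the bench, +z up (feet on top), 20 to 60 mm before the board's entry edge, own x within 0.2 rad of it. It tips over the leading lower edge if pushed near its top, slides if pushed low. Friction: bench 0.5-0.7, board 0.7-1.1.
- cover (a point): Centre of the outer surface of the unit's yellow cover, 47.5 mm from the unit's centre along its own -z.
- board: Fixed service board: black rubber slab 220 (own x) x 240 (y) x 10 mm; origin at the centre of its underside, on the bench. Entry edge (yellow line) at y = +120 mm; its 10 mm step holds the unit's foot as it tips. A red stop bar 220 mm wide, 20 thick, 50 high above the bench crosses the other end, inner face at y = -120 mm. The unit is worked towards -y; two turns leave about 20 to 50 mm to the stop.
- board_edge (a point): Middle of the entry edge, on the board's top surface (own y = +120 mm, 10 mm above the bench). Axes as the board's.
- stop_face (a point): Foot of the inner face of the red stop, in its middle, on the board's top surface (own y = -120 mm, 10 mm above the bench). Axes as the board's.
- screwdriver: Loose bystander: blue-handled screwdriver, 200 mm long, lying beyond the board's +x side, about along it. Not to be disturbed.
- bottle: Loose bystander: white bottle with red cap, 56 mm diameter, 150 mm tall, beyond the board's +x side near the stop. Not to be disturbed.
- bin: Loose bystander: empty red parts bin, 150 x 110 x 70 mm tall, behind the red stop. Not to be disturbed.
Things that resemble listed ones, but are neither listed nor needed, are in the scene too. Of the things that look like the unit, take the one that is farthest to the robot's right at the start.

How it is judged:
By the outcome, as a careful person would: the job done as asked, in the order asked, and still so for the second after the job is handed in, with the robot touching nothing.
It also fails if it takes over 72 s, if anything falls off the work surface, if the arm or the gripper's body presses on something with over 40 N, if the wrist force passes 120 N, or if a joint passes its speed limit or range.

ROBOT

A 7-joint arm with a two-finger parallel gripper is mounted at the origin on the work surface. World frame = base frame: x ahead of the robot, y to its left, z up, the work surface at z = 0. Lengths are in m, angles in rad, forces in N, time in s.
With the tool pointing down it reaches from about 0.35 to 0.9 m from the base axis. Payload 7.2 kg.
Tool frame: the origin (TCP) lies at the very end of the fingers, on their centre line; the grasp point (between the pads) lies 19 mm behind it; z points along the fingers, y is the line along which they close (so a half turn about z gives the same grasp; the last joint's range is limited). The gripper opens to 88 mm and grips with 3 to 60 N. Pads are 20 mm wide; open, the fingers measure 115 mm over their backs; the gripper's body (75 mm by 178 mm) begins 61 mm behind the grasp point.
Start: joints at [1.143, 0.411, -0.013, 1.596, 0.006, 1.134, -0.082], TCP at [0.22, -0.585, 0.223] pointing down, gripper open.
Joint ranges: [-2.95, 2.95], [-0.29, 1.99], [-1.47, 1.44], [0.14, 2.54], [-1.03, 4.17], [0.13, 1.85], [-2.86, 2.86]. Speed limits (rad/s): [2.39, 2.39, 3.01, 3.01, 3.14, 3.14, 3.14].

INTERFACE

Orientations are given as [roll, pitch, yaw] about the fixed x, y, z axes, in that order (R = Rz(yaw) Ry(pitch) Rx(roll)).
In Python, from cell import arm gives the robot as it stands.
- The arm moves only by the tool arm_command, never from a script. Its argument "targets" is a list of rows, each a list of 6 numbers: the shift along the tool's x, y, z each as a share of 0.5 m, from -1 to 1, then the turn, a rotation vector about the tool's x, y, z each as a share of pi/2 rad, from -1 to 1. A call has exactly 10 rows; each row is the pose to reach, as a shift and turn from the pose commanded when the call began, along the tool's axes at that moment; what a row does not reach only later rows make up. A row lasts 1/12 s, in which the tool goes at most 41.7 mm and 7.16 degrees, less where a joint would pass 70% of its speed; a pose out of reach is approached as far as the arm can. A call with a number of a shift or a turn outside -1 to 1 is refused whole. A call with a gripper value outside its range is refused whole. "fingers" is the closure, from 0 (fully open) to 1 (shut), set as the call begins (left out, the last holds). The fingers move at their own pace and stop on an object; "newtons" is the grip in N (left out, the last holds). Time passes only in rows, so rows that repeat a pose let the fingers close, or fill a call up. It gives the time, the measured TCP pose, the force, the opening and the grip force at its end, in the units of the state.
- arm.observe(): the state, without advancing time (a new reading comes with each control period).
- arm.grab_frame(name): name is "scene" or "top" or "wrist"; returns a dict with "color" (400x640x3 uint8, red, green, blue), "range_z" (400x640 float32, m along the optical axis (not along the pixel's ray), 0 where there is no reading), "vfov" (degrees; the focal length in pixels is half the picture's height over the tangent of half this angle, whatever the lens; pixels are square), "cx", "cy" (the principal point, pixels), "world_from_camera" (4x4, takes a point from camera to world coordinates). Camera axes: x right, y up, looking along -z (the intrinsics and any distortion apply to the point x, -y, -z); pixel columns grow to the right and rows downward; lengths in m; the calibration is good to about 2 mm. The wrist camera is an equidistant fisheye: a pixel r from the principal point sees the ray r / f radians off the axis. A picture is of the moment at which its call begins.
- arm.sign_off(): hands the job in; it is judged then, once.
The state is a dict: "t": time; "joint_positions": joint angles; "dq": joint speeds; "joint_torque": joint torques, N m; "tool_pos": TCP position; "tool_rot": TCP orientation; "wrist_force": force on the tool from outside, world axes, zero at the start; "torque": the same for the moment, N m; "grip_width": opening from 0.0 (shut) to 1.0 (fully open); "finger_force": force on a finger pad.
Only numpy, scipy, OpenCV 4.12 (cv2) and the standard library are available. Lean on these libraries where they do the work, as an engineer would, in place of code of your own. Each camera call takes 0.05 s, during which the arm holds its last target. There are 200 camera calls.

## Working session

There is one attempt and no reset: what is moved stays moved. The work goes in short steps, Python scripts to look and compute and a tool call to move; the robot and the scene stay as the last step left them, time stands still between calls to the robot, and variables do not carry over. Pictures are saved under pics/ and viewed, at most 10 in all, crops included, and the job is handed in when it is done.

Besides the shell and the picture viewer there is one more tool, called after "Call:" as name([rows], argument=value, ...), one row to a line, values as JSON. arm_command: Moves the arm, as the interface text tells. Shift numbers are shares of 0.5 m and turn numbers shares of pi/2 rad, none past 1 either way. Its arguments: {"type":"object","properties":{"targets":{"type":"array"},"fingers":{"type":"number"},"newtons":{"type":"number"}},"required":["targets"]}

```bash
mkdir -p pics; ls; cat > h.py <<'E'
import numpy as np, cv2
from cell import arm
def grab(n):
    f=arm.grab_frame(n); f['f']=200/np.tan(np.radians(f['vfov']/2)); return f
def cloud(f):
    v,u=np.mgrid[0:400,0:640]; d=f['range_z']; F=f['f']
    P=np.stack([(u-f['cx'])/F*d,-(v-f['cy'])/F*d,-d,np.ones_like(d)],-1)
    return (P@f['world_from_camera'].T)[...,:3]
E
python3 - <<'E'
from h import *
for n in('scene','top'):
    f=grab(n); cv2.imwrite(f'pics/{n}0.png',f['color'][...,::-1]); print(n,f['vfov'],f['cx'],f['cy'],f['world_from_camera'].round(3).tolist(),(f['range_z']>0).mean())
    np.savez(f'{n}0.npz',c=f['color'],P=cloud(f),d=f['range_z'])
print(arm.observe())
E
```

```text
pics
scene 57.983942040752 314.47717679689663 196.73685514596187 [[0.649, -0.515, 0.56, 1.006], [0.761, 0.445, -0.472, -0.317], [-0.006, 0.732, 0.681, 0.613], [0.0, 0.0, 0.0, 1.0]] 0.9958515625
top 57.533482319923365 320.119531793322 197.6228022484141 [[0.136, 0.967, -0.215, 0.329], [-0.991, 0.134, -0.027, 0.049], [0.003, 0.216, 0.976, 1.004], [0.0, 0.0, 0.0, 1.0]] 0.99598828125
{'t': 0.1, 'joint_positions': array([ 1.14279336,  0.41179054, -0.01273025,  1.5969244 ,  0.00557929,
        1.13428186, -0.08215357]), 'dq': array([-0.00035399, -0.00222376,  0.00236321, -0.00236142,  0.00111056,
       -0.0011929 ,  0.0010344 ]), 'joint_torque': array([ 2.87082519e-03, -5.89104259e+01,  6.43913783e-01, -2.91714191e+01,
       -5.37242065e-02,  1.45169735e-02,  1.06167806e-05]), 'tool_pos': array([ 0.21988612, -0.58458126,  0.22192607]), 'tool_rot': array([-3.14022545e+00,  7.01421687e-05,  3.59881422e-01]), 'wrist_force': array([-0.22148408,  0.62604738,  0.76213244]), 'torque': array([ 0.01808714, -0.04498005, -0.0222731 ]), 'finger_force': 0.0, 'grip_width': 0.9987872827275927}
```

View pics/scene0.png

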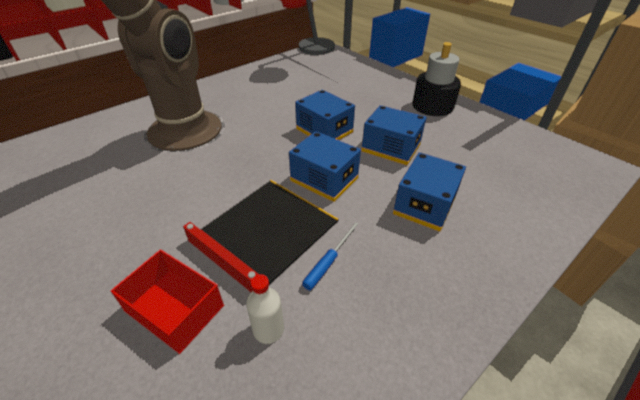

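View pics/top0.png

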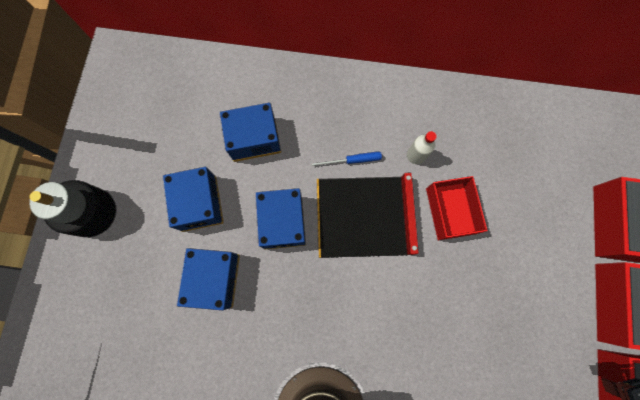

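The scene and top views show four blue boxes, at top-view pixels (280,218), (250,130), (192,198) and (208,279). Image right is the robot's right (-y). The box at (280,218) is farthest right and sits just before the board's yellow edge (319,218), so it fits both descriptions. The stop is at (410,215), the bin at (457,208), the bottle at (423,148) and the screwdriver at (350,159).

```bash
cat > m.py <<'E'
from h import *
D=np.load('top0.npz'); c=D['c'].astype(int); P=D['P']
r,g,b=c[...,0],c[...,1],c[...,2]
def rect(pts,name):
    (cx,cy),(w,h),a=cv2.minAreaRect((pts[:,:2]*1000).astype(np.float32)); print(name,len(pts),'c',round(cx,1),round(cy,1),'wh',round(w,1),round(h,1),'ang',round(a,2),'z',np.median(pts[:,2]).round(4))
blue=(b>1.5*r)&(b>80)
box=np.zeros_like(blue); box[170:260,245:315]=1
m=blue&box&(P[...,2]>.088)
m=cv2.morphologyEx((m*255).astype(np.uint8),cv2.MORPH_CLOSE,np.ones((9,9)))>0
rect(P[m],'unit'); 
box=np.zeros_like(blue); box[165:270,308:425]=1
blk=(c.max(-1)<50)&box&(P[...,2]<.02)&(P[...,2]>.004); rect(P[cv2.morphologyEx((blk*255).astype(np.uint8),cv2.MORPH_OPEN,np.ones((5,5)))>0],'board')
red=(r>120)&(g<60)
rect(P[red&box&(P[...,2]>.043)],'stop')
yel=(r>140)&(g>90)&(b<80)&box; yy=P[yel]; rect(yy,'yline')
for n,(v0,v1,u0,u1) in dict(bin=(170,245,426,490),bottle=(128,168,400,440),drv=(150,170,310,385),b250=(95,165,215,285),b192=(160,235,160,225),b208=(240,315,175,240)).items():
    q=P[v0:v1,u0:u1].reshape(-1,3); q=q[q[:,2]>.012]; print(n,np.percentile(q,1,axis=0).round(3),np.percentile(q,99,axis=0).round(3))
q=P[280:390,100:260].reshape(-1,3);print('bench z',np.median(q[:,2]))
cv2.imwrite('pics/crop.png',cv2.resize(D['c'][150:280,230:430,::-1],(800,520),interpolation=cv2.INTER_CUBIC))
E
python3 m.py
```

```text
unit 2432 c 421.4 152.1 wh 246.6 126.8 ang 20.84 z 0.0949
board 6386 c 512.2 -44.2 wh 216.7 232.9 ang 9.34 z 0.0097
stop 546 c 445.6 -115.1 wh 154.8 372.1 ang 58.05 z 0.0494
yline 52 c 492.0 73.7 wh 217.7 4.1 ang 9.46 z 0.01
bin [ 0.329 -0.359  0.013] [0.645 0.049 1.004]
bottle [ 0.683 -0.203  0.015] [ 0.73  -0.153  0.152]
drv [ 0.329 -0.078  0.013] [0.7   0.11  1.004]
b250 [0.621 0.208 0.016] [0.763 0.364 0.1  ]
b192 [0.404 0.333 0.017] [0.564 0.474 0.099]
b208 [0.222 0.265 0.02 ] [0.36  0.381 0.099]
bench z 0.0005180038902434791
```

View pics/crop.png

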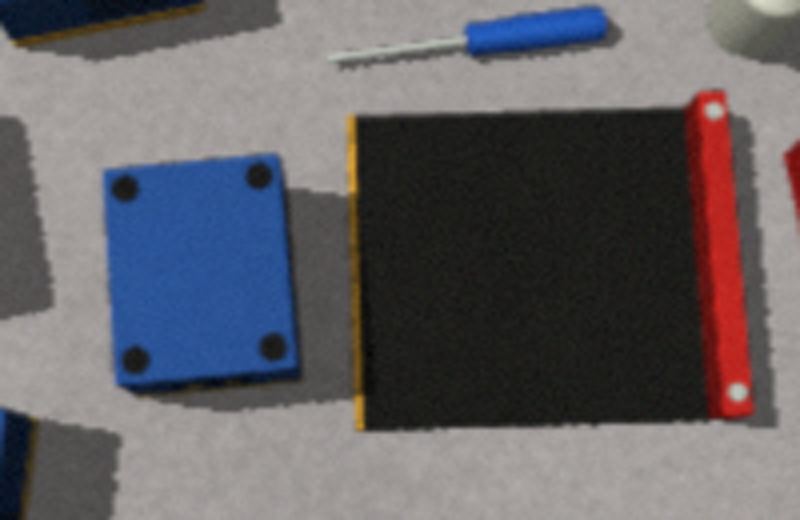

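The crop shows the chosen unit with four feet up, a gap to the yellow entry line, the board and the red stop. I'll clean the masks, because zero-depth pixels leaked in.

```bash
sed -i "s/^r,g,b=/P[D['d']<=0]=np.nan; P[P[...,2]>.3]=np.nan\nr,g,b=/; s/(pts\[:,:2\]\*1000)/(pts[np.isfinite(pts[:,0])\&(pts[:,2]>-1)][:,:2]*1000)/; s/q=q\[q\[:,2\]>.012\]/q=q[q[:,2]>(.012 if n!='drv' else .006)]/" m.py
sed -i "s/^rect(P\[m\],'unit')/m\&=P[...,2]>.085\nrect(P[m],'unit')/" m.py; python3 m.py
```

```text
unit 2426 c 466.4 169.8 wh 139.5 113.9 ang 13.24 z 0.0949
board 6386 c 512.2 -44.2 wh 216.7 232.9 ang 9.34 z 0.0097
stop 543 c 532.5 -169.6 wh 216.2 19.8 ang 9.47 z 0.0494
yline 52 c 492.0 73.7 wh 217.7 4.1 ang 9.46 z 0.01
bin [ 0.478 -0.359  0.013] [ 0.645 -0.218  0.072]
bottle [ 0.684 -0.203  0.015] [ 0.73  -0.153  0.151]
drv [ 0.641 -0.078  0.01 ] [0.7   0.109 0.028]
b250 [0.622 0.211 0.016] [0.763 0.364 0.099]
b192 [0.407 0.334 0.017] [0.564 0.474 0.099]
b208 [0.222 0.265 0.02 ] [0.36  0.381 0.099]
bench z nan
```

Call:
arm_command([
  [0.06, -0.055, 0, 0, 0, -0.05],
  [0.12, -0.11, 0, 0, 0, -0.1],
  [0.19, -0.17, 0, 0, 0, -0.15],
  [0.25, -0.225, 0, 0, 0, -0.2],
  [0.32, -0.28, 0, 0, 0, -0.25],
  [0.38, -0.34, 0, 0, 0, -0.3],
  [0.44, -0.39, 0, 0, 0, -0.35],
  [0.51, -0.45, 0, 0, 0, -0.4],
  [0.57, -0.51, 0, 0, 0, -0.45],
  [0.64, -0.56, 0, 0, 0, -0.5],
], fingers=0)

```text
t: 0.93
tool_pos: [0.415, -0.2173, 0.2226]
tool_rot: [-3.141, 0.0, 1.149]
wrist_force: [0.7, -0.9, -0.0]
grip_width: 1.001
finger_force: 0.0
```

```bash
cat >> h.py <<'E'
from scipy.spatial.transform import Rotation as Ro
O=np.array([511.5,-42.])/1000; A=np.radians(9.4); BX=np.array([np.cos(A),np.sin(A)]); BY=np.array([-np.sin(A),np.cos(A)])
def st():
    s=arm.observe(); p=s['tool_pos']; d=p[:2]-O
    print('t',round(s['t'],2),'world',p.round(4),'rot',s['tool_rot'].round(3),'board xyz mm',(d@BX*1e3).round(1),(d@BY*1e3).round(1),(p[2]*1e3).round(1),'F board',[float(v.round(1)) for v in (s['wrist_force'][:2]@BX,s['wrist_force'][:2]@BY,s['wrist_force'][2])]); return s
def go(bx,by,z):
    "shares to board-frame mm target, tool down, x along board y"
    s=st(); R=Ro.from_euler('xyz',s['tool_rot']); T=Ro.from_euler('xyz',[np.pi,0,np.pi/2+A])
    w=np.r_[O+BX*bx/1e3+BY*by/1e3,z/1e3]
    print('shift',(R.inv().apply(w-s['tool_pos'])/.5).round(3),'turn',((R.inv()*T).as_rotvec()/(np.pi/2)).round(3))
E
python3 -c "
from h import *
go(-10,315,200)"
```

```text
t 0.93 world [ 0.415  -0.2173  0.2226] rot [-3.141  0.     1.149] board xyz mm -123.9 -157.1 222.6 F board [0.6, -1.0, -0.0]
shift [ 0.913 -0.332  0.045] turn [-0.     0.    -0.373]
```

Call:
arm_command([
  [0.07, -0.025, 0, 0, 0, -0.04],
  [0.15, -0.05, 0, 0, 0, -0.08],
  [0.22, -0.08, 0, 0, 0, -0.12],
  [0.3, -0.11, 0, 0, 0, -0.16],
  [0.37, -0.14, 0, 0, 0, -0.2],
  [0.45, -0.16, 0, 0, 0, -0.24],
  [0.52, -0.19, 0, 0, 0, -0.28],
  [0.6, -0.22, 0, 0, 0, -0.32],
  [0.67, -0.25, 0, 0, 0, -0.36],
  [0.72, -0.26, 0, 0, 0, -0.37],
])

```text
t: 1.77
tool_pos: [0.4441, 0.1663, 0.2228]
tool_rot: [3.141, -0.001, 1.734]
wrist_force: [0.1, -0.5, 0.1]
grip_width: 1.001
finger_force: 0.0
```

```bash
python3 -c "
from h import *
go(-10,312,35)"
```

```text
t 1.77 world [0.4441 0.1663 0.2228] rot [ 3.141e+00 -1.000e-03  1.734e+00] board xyz mm -32.5 216.5 222.8 F board [-0.0, -0.5, 0.1]
shift [0.191 0.045 0.376] turn [ 0.    -0.001 -0.001]
```

Call:
arm_command([
  [0.06, 0.02, 0, 0, 0, 0],
  [0.12, 0.045, 0, 0, 0, 0],
  [0.17, 0.045, 0, 0, 0, 0],
  [0.19, 0.045, 0, 0, 0, 0],
  [0.19, 0.045, 0.06, 0, 0, 0],
  [0.19, 0.045, 0.13, 0, 0, 0],
  [0.19, 0.045, 0.2, 0, 0, 0],
  [0.19, 0.045, 0.27, 0, 0, 0],
  [0.19, 0.045, 0.34, 0, 0, 0],
  [0.19, 0.045, 0.375, 0, 0, 0],
])

```text
t: 2.6
tool_pos: [0.4511, 0.2571, 0.0313]
tool_rot: [-3.137, 0.002, 1.726]
wrist_force: [-1.2, -0.6, -0.4]
grip_width: 1.002
finger_force: 0.0
```

```bash
python3 -c "
from h import *
go(-10,250,35)
for n in ('wrist','top'):
    f=grab(n); cv2.imwrite(f'pics/{n}1.png',f['color'][...,::-1])"
```

```text
t 2.6 world [0.4511 0.2571 0.0313] rot [-3.137e+00  2.000e-03  1.726e+00] board xyz mm -10.8 305.0 31.3 F board [-1.3, -0.4, -0.4]
shift [-0.11   0.002 -0.007] turn [-0.003  0.001 -0.006]
```

View pics/wrist1.png

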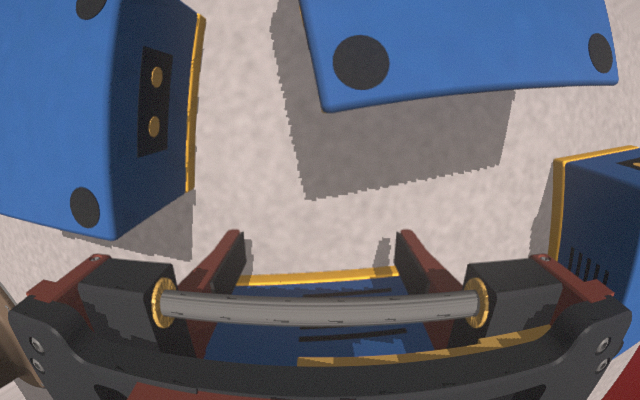

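The wrist view shows both fingers just behind the unit's trailing face (yellow rim at 240-400, 278), with nothing in the way. Now the low slide.

Call:
arm_command([
  [-0.01, 0, -0.007, 0, 0, 0],
  [-0.02, 0, -0.007, 0, 0, 0],
  [-0.03, 0, -0.007, 0, 0, 0],
  [-0.04, 0, -0.007, 0, 0, 0],
  [-0.05, 0, -0.007, 0, 0, 0],
  [-0.06, 0, -0.007, 0, 0, 0],
  [-0.07, 0, -0.007, 0, 0, 0],
  [-0.08, 0, -0.007, 0, 0, 0],
  [-0.09, 0, -0.007, 0, 0, 0],
  [-0.095, 0, -0.007, 0, 0, 0],
])

```text
t: 3.53
tool_pos: [0.4605, 0.213, 0.0392]
tool_rot: [3.141, -0.001, 1.726]
wrist_force: [-1.2, 5.6, 4.6]
grip_width: 0.998
finger_force: 3.0
```

```bash
cat > u.py <<'E'
from h import *
def unit(zlo,zhi,tag=None):
    "board-frame rectangle of the blue/yellow points in a height band, from the top camera"
    f=grab('top'); P=cloud(f); c=f['color'].astype(int); r,g,b=c[...,0],c[...,1],c[...,2]
    q=(P[...,:2]-O); X=q@BX; Y=q@BY
    col=((b>1.5*r)&(b>60))|((r>120)&(g>80)&(b<90))
    m=(f['range_z']>0)&col&(P[...,2]>zlo)&(P[...,2]<zhi)&(abs(X)<.11)&(Y<.29)&(Y>-.13)
    m=cv2.morphologyEx((m*255).astype(np.uint8),cv2.MORPH_OPEN,np.ones((3,3)))>0
    p=np.c_[X[m],Y[m]]*1e3
    print('n',len(p),'x',np.percentile(p[:,0],[1,99]).round(1),'y',np.percentile(p[:,1],[1,99]).round(1),'rect',cv2.minAreaRect(p.astype(np.float32)),'z',np.median(P[...,2][m]).round(4))
    if tag: cv2.imwrite(f'pics/{tag}.png',f['color'][...,::-1])
E
python3 -c "
from u import *
st(); unit(.085,.11)"
```

```text
t 3.53 world [0.4605 0.213  0.0392] rot [ 3.141e+00 -1.000e-03  1.726e+00] board xyz mm -8.7 259.9 39.2 F board [-0.2, 5.7, 4.6]
n 104 x [22.9 55.2] y [134.9 175.6] rect ((44.61091613769531, 150.37033081054688), (50.061100006103516, 25.343006134033203), 55.506290435791016) z 0.0951
```

Call:
arm_command([
  [-0.004, 0, 0, 0, 0, -0.003],
  [-0.008, 0, 0, 0, 0, -0.006],
  [-0.012, 0, 0, 0, 0, -0.006],
  [-0.016, 0, 0, 0, 0, -0.006],
  [-0.02, 0, 0, 0, 0, -0.006],
  [-0.024, 0, 0, 0, 0, -0.006],
  [-0.028, 0, 0, 0, 0, -0.006],
  [-0.031, 0, 0, 0, 0, -0.006],
  [-0.034, 0, 0, 0, 0, -0.006],
  [-0.034, 0, 0, 0, 0, -0.006],
])

```text
t: 4.42
tool_pos: [0.4624, 0.1989, 0.0394]
tool_rot: [3.141, -0.004, 1.737]
wrist_force: [-2.9, 12.4, 5.4]
grip_width: 1.003
finger_force: 6.0
```

```bash
python3 -c "
from u import *
st(); unit(.085,.11)"
```

```text
t 4.42 world [0.4624 0.1989 0.0394] rot [ 3.141 -0.004  1.737] board xyz mm -9.1 245.7 39.4 F board [-0.8, 12.7, 5.4]
n 77 x [27.  54.7] y [122.2 160.3] rect ((40.98100280761719, 141.31979370117188), (38.68616485595703, 27.09815788269043), 88.20951843261719) z 0.0951
```

Call:
arm_command([
  [0.01, 0, 0, 0, 0, 0],
  [0.016, 0, 0, 0, 0, 0],
  [0.016, 0, -0.02, 0, 0, 0],
  [0.016, 0, -0.04, 0, 0, 0],
  [0.016, 0, -0.06, 0, 0, 0],
  [0.016, 0, -0.08, 0, 0, 0],
  [0.016, 0, -0.081, 0, 0, 0],
  [0.016, 0, -0.081, 0, 0, 0],
  [0.016, 0, -0.081, 0, 0, 0],
  [0.016, 0, -0.081, 0, 0, 0],
])

```text
t: 5.3
tool_pos: [0.4614, 0.2033, 0.0788]
tool_rot: [-3.141, 0.0, 1.736]
wrist_force: [-0.1, -0.6, -0.4]
grip_width: 1.001
finger_force: 0.0
```

```bash
python3 -c "
from u import *
go(-10,252,80)"
```

```text
t 5.3 world [0.4614 0.2033 0.0788] rot [-3.141  0.     1.736] board xyz mm -9.4 250.2 78.8 F board [-0.2, -0.6, -0.4]
shift [ 0.004 -0.001 -0.002] turn [-0.  0.  0.]
```

Call:
arm_command([
  [-0.01, 0, -0.002, 0, 0, 0],
  [-0.017, 0, -0.009, 0, 0, 0],
  [-0.025, 0, -0.018, 0, 0, 0],
  [-0.033, 0, -0.027, 0, 0, 0],
  [-0.041, 0, -0.036, 0, 0, 0],
  [-0.05, 0, -0.044, 0, 0, 0],
  [-0.058, 0, -0.051, 0, 0, 0],
  [-0.066, 0, -0.057, 0, 0, 0],
  [-0.073, 0, -0.063, 0, 0, 0],
  [-0.08, 0, -0.068, 0, 0, 0],
])

```text
t: 6.13
tool_pos: [0.4677, 0.1676, 0.1142]
tool_rot: [3.141, -0.005, 1.738]
wrist_force: [-4.4, 9.8, 9.4]
grip_width: 1.001
finger_force: 6.5
```

```bash
python3 -c "
from u import *
go(-10,167,134)
f=grab('scene'); cv2.imwrite('pics/tip1.png',f['color'][60:300,150:510,::-1])"
```

```text
t 6.13 world [0.4677 0.1676 0.1142] rot [ 3.141 -0.005  1.738] board xyz mm -9.0 214.0 114.2 F board [-2.7, 10.4, 9.4]
shift [-0.094 -0.002 -0.04 ] turn [ 0.001 -0.003  0.002]
```

View pics/tip1.png

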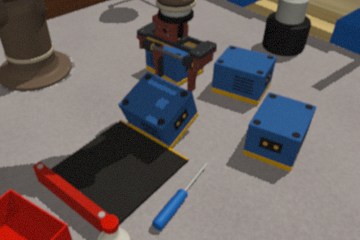

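The view shows the unit tilted about 20° over the board's yellow edge, with the fingers behind its top. I'll continue along the arc.

Call:
arm_command([
  [-0.009, 0, -0.006, 0, 0, 0],
  [-0.018, 0, -0.012, 0, 0, 0],
  [-0.027, 0, -0.017, 0, 0, 0],
  [-0.036, 0, -0.022, 0, 0, 0],
  [-0.045, 0, -0.027, 0, 0, 0],
  [-0.054, 0, -0.031, 0, 0, 0],
  [-0.063, 0, -0.035, 0, 0, 0],
  [-0.072, 0, -0.038, 0, 0, 0],
  [-0.08, 0, -0.041, 0, 0, 0],
  [-0.088, 0, -0.043, 0, 0, 0],
])

```text
t: 7.02
tool_pos: [0.4757, 0.1232, 0.1365]
tool_rot: [3.139, -0.003, 1.737]
wrist_force: [-5.1, 6.2, 19.1]
grip_width: 0.997
finger_force: 9.0
```

```bash
python3 -c "
from u import *
go(-10,131,139)"
```

```text
t 7.02 world [0.4757 0.1232 0.1365] rot [ 3.139e+00 -3.000e-03  1.737e+00] board xyz mm -8.3 168.9 136.5 F board [-4.1, 7.0, 19.1]
shift [-0.076 -0.004 -0.005] turn [ 0.001 -0.002  0.002]
```

Call:
arm_command([
  [-0.006, 0, -0.008, 0, 0, 0],
  [-0.012, 0, -0.012, 0, 0, 0],
  [-0.018, 0, -0.014, 0, 0, 0],
  [-0.024, 0, -0.016, 0, 0, 0],
  [-0.03, 0, -0.017, 0, 0, 0],
  [-0.036, 0, -0.018, 0, 0, 0],
  [-0.042, 0, -0.019, 0, 0, 0],
  [-0.048, 0, -0.019, 0, 0, 0],
  [-0.054, 0, -0.019, 0, 0, 0],
  [-0.06, 0, -0.019, 0, 0, 0],
])

```text
t: 7.85
tool_pos: [0.4803, 0.0909, 0.1442]
tool_rot: [-3.141, 0.0, 1.736]
wrist_force: [0.5, 0.6, 2.5]
grip_width: 1.0
finger_force: 0.9
```

```bash
python3 -c "
from u import *
go(-10,115,146)
f=grab('scene'); cv2.imwrite('pics/tip2.png',f['color'][60:300,150:510,::-1])"
```

```text
t 7.85 world [0.4803 0.0909 0.1442] rot [-3.141  0.     1.736] board xyz mm -9.0 136.2 144.2 F board [0.6, 0.5, 2.5]
shift [-0.042 -0.002 -0.004] turn [-0.     0.     0.001]
```

View pics/tip2.png

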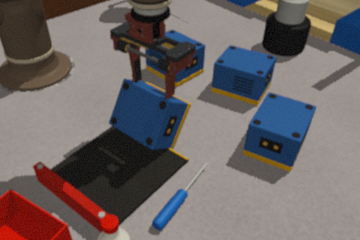

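The unit is near its balance point (about 50°), so I'll nudge it gently.

Call:
arm_command([
  [-0.004, 0, 0, 0, 0, 0],
  [-0.008, 0, 0, 0, 0, 0],
  [-0.012, 0, 0, 0, 0, 0],
  [-0.016, 0, 0, 0, 0, 0],
  [-0.02, 0, 0, 0, 0, 0],
  [-0.024, 0, 0, 0, 0, 0],
  [-0.028, 0, 0, 0, 0, 0],
  [-0.032, 0, 0, 0, 0, 0],
  [-0.036, 0, 0, 0, 0, 0],
  [-0.04, 0, 0, 0, 0, 0],
])

```text
t: 8.73
tool_pos: [0.4836, 0.0713, 0.144]
tool_rot: [-3.141, 0.0, 1.736]
wrist_force: [-0.5, -0.5, 0.3]
grip_width: 0.999
finger_force: 0.0
```

```bash
python3 -c "
from u import *
st(); unit(.06,.2)"
```

```text
t 8.73 world [0.4836 0.0713 0.144 ] rot [-3.141  0.     1.736] board xyz mm -9.0 116.3 144.0 F board [-0.5, -0.4, 0.3]
n 208 x [-82.5  16.4] y [150.5 173.3] rect ((-32.780609130859375, 161.92654418945312), (22.73804473876953, 100.02301788330078), 89.15633392333984) z 0.1151
```

```bash
python3 -c "
from u import *
a=grab('scene')['color'][60:300,150:510]; b=grab('top')['color'][120:280,220:460]
cv2.imwrite('pics/v3.png',np.hstack([cv2.resize(a,(400,267)),cv2.resize(b,(400,267))])[...,::-1])"
```

```text
(no output)
```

View pics/v3.png

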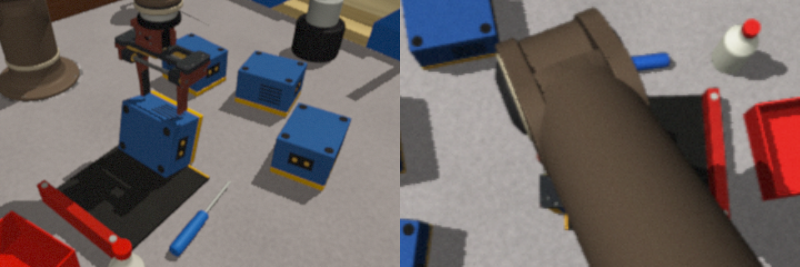

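The unit now stands on its side on the board, cover facing the entry. I'll measure it with the scene camera.

```bash
cat >> u.py <<'E'
def sc(zlo=.02,zhi=.2,ylim=.2,xlim=.1):
    f=grab('scene'); P=cloud(f); c=f['color'].astype(int); r,g,b=c[...,0],c[...,1],c[...,2]
    q=(P[...,:2]-O); X=q@BX; Y=q@BY; blue=(b>1.5*r)&(b>50); yel=(r>100)&(g>.6*r)&(b<.5*r)
    for n,m in (('blue',blue),('yel',yel)):
        m=m&(f['range_z']>0)&(P[...,2]>zlo)&(P[...,2]<zhi)&(abs(X)<xlim)&(Y<ylim)&(Y>-.13)
        Q=np.c_[X[m],Y[m],P[...,2][m]]*1e3
        if len(Q)>5: print(n,len(Q),'1/50/99%',np.percentile(Q,[1,50,99],axis=0).round(1).tolist())
        if n=='blue':
            for z0 in (20,45,70,95):
                k=Q[(Q[:,2]>z0)&(Q[:,2]<z0+15)]
                for sx in (-60,-30,0,30,45):
                    kk=k[abs(k[:,0]-sx)<8]
                    if len(kk)>4: print('  front y at z',z0,'x',sx,np.percentile(kk[:,1],20).round(1),end=';')
            print()
E
python3 -c "
from u import *
sc()"
```

```text
blue 3349 1/50/99% [[-75.5, 34.8, 22.8], [11.0, 50.4, 115.5], [58.8, 111.5, 130.7]]
  front y at z 20 x -60 40.7;  front y at z 20 x -30 40.3;  front y at z 20 x 0 40.5;  front y at z 20 x 30 40.2;  front y at z 20 x 45 41.0;  front y at z 45 x -60 38.9;  front y at z 45 x -30 39.1;  front y at z 45 x 0 38.6;  front y at z 45 x 30 38.2;  front y at z 45 x 45 39.0;  front y at z 70 x -60 37.1;  front y at z 70 x -30 37.5;  front y at z 70 x 0 37.0;  front y at z 70 x 30 37.2;  front y at z 70 x 45 37.6;  front y at z 95 x -60 36.1;  front y at z 95 x -30 36.0;  front y at z 95 x 0 35.7;  front y at z 95 x 30 35.8;  front y at z 95 x 45 36.0;
yel 352 1/50/99% [[-72.4, 74.9, 24.2], [36.2, 121.6, 129.8], [59.0, 130.6, 147.8]]
```

Call:
arm_command([
  [0.03, 0, -0.01, 0, 0, 0],
  [0.06, 0, -0.01, 0, 0, 0],
  [0.08, 0, -0.01, 0, 0, 0],
  [0.08, 0, 0, 0, 0, 0],
  [0.08, 0, 0.02, 0, 0, 0],
  [0.08, 0, 0.04, 0, 0, 0],
  [0.08, 0, 0.06, 0, 0, 0],
  [0.08, 0, 0.068, 0, 0, 0],
  [0.08, 0, 0.068, 0, 0, 0],
  [0.08, 0, 0.068, 0, 0, 0],
])

```text
t: 9.77
tool_pos: [0.4768, 0.1107, 0.1096]
tool_rot: [-3.14, -0.0, 1.736]
wrist_force: [-0.1, 0.3, 0.4]
grip_width: 1.002
finger_force: 0.0
```

```bash
python3 -c "
from u import *
go(-9,142,110)"
```

```text
t 9.77 world [0.4768 0.1107 0.1096] rot [-3.14  -0.     1.736] board xyz mm -9.3 156.3 109.6 F board [-0.0, 0.3, 0.4]
shift [-0.029  0.001 -0.001] turn [-0.001 -0.     0.   ]
```

Call:
arm_command([
  [-0.012, 0, 0, 0, 0, 0],
  [-0.022, 0, 0, 0, 0, 0],
  [-0.03, 0, -0.002, 0, 0, 0],
  [-0.038, 0, -0.008, 0, 0, 0],
  [-0.046, 0, -0.015, 0, 0, 0],
  [-0.054, 0, -0.022, 0, 0, 0],
  [-0.062, 0, -0.028, 0, 0, 0],
  [-0.07, 0, -0.034, 0, 0, 0],
  [-0.078, 0, -0.039, 0, 0, 0],
  [-0.086, 0, -0.044, 0, 0, 0],
])

```text
t: 10.6
tool_pos: [0.4846, 0.0679, 0.1326]
tool_rot: [3.141, 0.0, 1.735]
wrist_force: [0.9, 2.0, 0.2]
grip_width: 1.002
finger_force: 1.0
```

```bash
python3 -c "
from u import *
go(-9,79,146); sc()"
```

```text
t 10.6 world [0.4846 0.0679 0.1326] rot [3.141 0.    1.735] board xyz mm -8.6 112.8 132.6 F board [1.2, 1.8, 0.2]
shift [-0.068 -0.001 -0.027] turn [0.001 0.    0.   ]
blue 3184 1/50/99% [[-75.6, 8.1, 24.3], [14.9, 36.7, 123.2], [59.0, 98.0, 142.8]]
  front y at z 20 x -30 34.0;  front y at z 20 x 0 33.2;  front y at z 20 x 30 34.1;  front y at z 20 x 45 33.4;  front y at z 45 x -60 26.2;  front y at z 45 x -30 26.8;  front y at z 45 x 0 26.6;  front y at z 45 x 30 27.2;  front y at z 45 x 45 26.4;  front y at z 70 x -60 18.7;  front y at z 70 x -30 18.7;  front y at z 70 x 0 18.8;  front y at z 70 x 30 19.3;  front y at z 70 x 45 18.3;  front y at z 95 x -60 11.1;  front y at z 95 x -30 11.3;  front y at z 95 x 0 11.9;  front y at z 95 x 30 12.0;  front y at z 95 x 45 13.2;
yel 429 1/50/99% [[-76.3, 59.1, 44.7], [26.0, 92.5, 144.3], [58.9, 122.1, 148.3]]
```

Call:
arm_command([
  [-0.007, 0, -0.004, 0, 0, 0],
  [-0.014, 0, -0.008, 0, 0, 0],
  [-0.021, 0, -0.011, 0, 0, 0],
  [-0.028, 0, -0.014, 0, 0, 0],
  [-0.035, 0, -0.017, 0, 0, 0],
  [-0.042, 0, -0.02, 0, 0, 0],
  [-0.048, 0, -0.022, 0, 0, 0],
  [-0.054, 0, -0.024, 0, 0, 0],
  [-0.06, 0, -0.026, 0, 0, 0],
  [-0.066, 0, -0.027, 0, 0, 0],
])

```text
t: 11.48
tool_pos: [0.4895, 0.0357, 0.1458]
tool_rot: [-3.142, 0.0, 1.736]
wrist_force: [-0.0, 1.2, -0.4]
grip_width: 0.999
finger_force: 0.5
```

Call:
arm_command([
  [-0.005, 0, -0.001, 0, 0, 0],
  [-0.01, 0, -0.002, 0, 0, 0],
  [-0.015, 0, -0.004, 0, 0, 0],
  [-0.02, 0, -0.005, 0, 0, 0],
  [-0.025, 0, -0.006, 0, 0, 0],
  [-0.03, 0, -0.007, 0, 0, 0],
  [-0.035, 0, -0.008, 0, 0, 0],
  [-0.04, 0, -0.009, 0, 0, 0],
  [-0.044, 0, -0.009, 0, 0, 0],
  [-0.048, 0, -0.009, 0, 0, 0],
])

```text
t: 12.32
tool_pos: [0.4935, 0.012, 0.1502]
tool_rot: [3.142, 0.0, 1.736]
wrist_force: [-0.3, 0.4, 0.5]
grip_width: 0.998
finger_force: 0.0
```

```bash
python3 -c "
from u import *
st(); sc()"
```

```text
t 12.32 world [0.4935 0.012  0.1502] rot [3.142 0.    1.736] board xyz mm -8.9 56.2 150.2 F board [-0.2, 0.5, 0.5]
blue 2805 1/50/99% [[-75.5, -32.7, 31.5], [22.7, 3.3, 116.5], [59.2, 79.4, 148.5]]
  front y at z 95 x -60 -30.8;  front y at z 95 x -30 -31.1;  front y at z 95 x 0 -31.9;  front y at z 95 x 30 -31.2;  front y at z 95 x 45 -31.2;
yel 509 1/50/99% [[-76.7, 24.8, 70.9], [25.0, 34.2, 153.0], [59.1, 101.3, 159.5]]
```

Call:
arm_command([
  [-0.004, 0, 0, 0, 0, 0],
  [-0.008, 0, 0, 0, 0, 0],
  [-0.012, 0, 0, 0, 0, 0],
  [-0.016, 0, 0, 0, 0, 0],
  [-0.02, 0, 0, 0, 0, 0],
  [-0.024, 0, 0, 0, 0, 0],
  [-0.024, 0, 0, 0, 0, 0],
  [-0.024, 0, 0, 0, 0, 0],
  [-0.024, 0, 0, 0, 0, 0],
  [-0.024, 0, 0, 0, 0, 0],
])

```text
t: 13.2
tool_pos: [0.4954, 0.0006, 0.1502]
tool_rot: [3.142, -0.0, 1.736]
wrist_force: [0.2, 0.3, -0.1]
grip_width: 1.0
finger_force: 0.0
```

```bash
python3 -c "
from u import *
st(); sc()
f=grab('scene'); cv2.imwrite('pics/tip4.png',f['color'][60:300,150:510,::-1])"
```

```text
t 13.2 world [0.4954 0.0006 0.1502] rot [ 3.142 -0.     1.736] board xyz mm -8.9 44.7 150.2 F board [0.2, 0.2, -0.1]
blue 1552 1/50/99% [[-73.7, -83.6, 20.9], [56.7, -79.7, 59.3], [59.5, 28.4, 89.3]]
  front y at z 20 x -60 -83.1;  front y at z 20 x -30 -83.0;  front y at z 20 x 0 -83.0;  front y at z 20 x 30 -82.6;  front y at z 20 x 45 -82.8;  front y at z 45 x -60 -83.1;  front y at z 45 x -30 -83.0;  front y at z 45 x 0 -82.8;  front y at z 45 x 30 -82.7;  front y at z 45 x 45 -82.9;  front y at z 70 x -60 -82.9;  front y at z 70 x -30 -82.9;  front y at z 70 x 0 -82.7;  front y at z 70 x 30 -82.9;  front y at z 70 x 45 -82.8;
yel 2838 1/50/99% [[-77.0, -83.0, 94.6], [-1.3, -32.1, 105.5], [58.8, 29.9, 107.6]]
```

View pics/tip4.png

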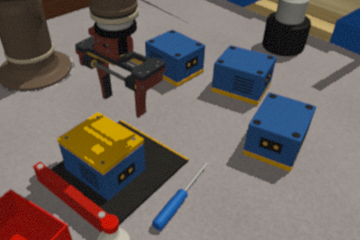

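The unit now lies on the board with the yellow cover on top and a gap of about 37 mm to the stop. Next the low push.

Call:
arm_command([
  [0.02, 0, 0, 0, 0, 0],
  [0.04, 0, 0, 0, 0, 0],
  [0.04, 0, 0.03, 0, 0, 0],
  [0.04, 0, 0.07, 0, 0, 0],
  [0.04, 0, 0.11, 0, 0, 0],
  [0.04, 0, 0.15, 0, 0, 0],
  [0.04, 0, 0.19, 0, 0, 0],
  [0.04, 0, 0.214, 0, 0, 0],
  [0.04, 0, 0.214, 0, 0, 0],
  [0.04, 0, 0.214, 0, 0, 0],
])

```text
t: 14.13
tool_pos: [0.4919, 0.0211, 0.0431]
tool_rot: [-3.141, -0.001, 1.737]
wrist_force: [-0.4, 0.7, 1.4]
grip_width: 1.001
finger_force: 0.0
```

```bash
python3 -c "
from u import *
go(-9,42,42)"
```

```text
t 14.13 world [0.4919 0.0211 0.0431] rot [-3.141e+00 -1.000e-03  1.737e+00] board xyz mm -9.0 65.5 43.1 F board [-0.3, 0.7, 1.4]
shift [-0.047 -0.     0.002] turn [-0.001 -0.     0.001]
```

Call:
arm_command([
  [-0.01, 0, 0, 0, 0, 0],
  [-0.02, 0, 0, 0, 0, 0],
  [-0.03, 0, 0, 0, 0, 0],
  [-0.04, 0, 0, 0, 0, 0],
  [-0.046, 0, 0, 0, 0, 0],
  [-0.052, 0, 0, 0, 0, 0],
  [-0.058, 0, 0, 0, 0, 0],
  [-0.064, 0, 0, 0, 0, 0],
  [-0.07, 0, 0, 0, 0, 0],
  [-0.076, 0, 0, 0, 0, 0],
])

```text
t: 14.97
tool_pos: [0.4989, -0.0157, 0.0438]
tool_rot: [3.14, -0.002, 1.737]
wrist_force: [-1.0, 7.3, 3.8]
grip_width: 1.002
finger_force: 3.5
```

Call:
arm_command([
  [-0.004, 0, 0, 0, 0, 0],
  [-0.008, 0, 0, 0, 0, 0],
  [-0.012, 0, 0, 0, 0, 0],
  [-0.016, 0, 0, 0, 0, 0],
  [-0.02, 0, 0, 0, 0, 0],
  [-0.023, 0, 0, 0, 0, 0],
  [-0.026, 0, 0, 0, 0, 0],
  [-0.028, 0, 0, 0, 0, 0],
  [-0.03, 0, 0, 0, 0, 0],
  [-0.032, 0, 0, 0, 0, 0],
])

```text
t: 15.8
tool_pos: [0.5015, -0.0313, 0.0438]
tool_rot: [3.14, -0.002, 1.737]
wrist_force: [-1.4, 6.5, 3.7]
grip_width: 1.002
finger_force: 3.6
```

```bash
python3 -c "
from u import *
st(); sc()"
```

```text
t 15.8 world [ 0.5015 -0.0313  0.0438] rot [ 3.140e+00 -2.000e-03  1.737e+00] board xyz mm -8.1 12.2 43.8 F board [-0.3, 6.7, 3.7]
blue 1395 1/50/99% [[-72.2, -114.0, 21.0], [57.8, -98.4, 63.8], [59.9, -2.0, 89.4]]
  front y at z 45 x -60 -113.5;  front y at z 45 x -30 -113.8;  front y at z 45 x 0 -113.5;  front y at z 45 x 30 -113.5;  front y at z 45 x 45 -113.3;  front y at z 70 x -60 -113.5;  front y at z 70 x -30 -113.4;  front y at z 70 x 0 -113.6;  front y at z 70 x 30 -113.6;  front y at z 70 x 45 -113.5;
yel 2998 1/50/99% [[-77.1, -113.7, 94.8], [-0.7, -63.6, 105.5], [59.1, -0.8, 107.9]]
```

Call:
arm_command([
  [-0.001, 0, 0, 0, 0, 0],
  [-0.002, 0, 0, 0, 0, 0],
  [-0.003, 0, 0, 0, 0, 0],
  [-0.004, 0, 0, 0, 0, 0],
  [-0.005, 0, 0, 0, 0, 0],
  [-0.006, 0, 0, 0, 0, 0],
  [-0.007, 0, 0, 0, 0, 0],
  [-0.008, 0, 0, 0, 0, 0],
  [-0.009, 0, 0, 0, 0, 0],
  [-0.01, 0, 0, 0, 0, 0],
])

```text
t: 16.68
tool_pos: [0.5023, -0.0362, 0.0438]
tool_rot: [3.14, -0.002, 1.737]
wrist_force: [-0.4, 6.8, 3.6]
grip_width: 1.001
finger_force: 3.6
```

Call:
arm_command([
  [-0.001, 0, 0, 0, 0, 0],
  [-0.002, 0, 0, 0, 0, 0],
  [-0.003, 0, 0, 0, 0, 0],
  [-0.004, 0, 0, 0, 0, 0],
  [-0.004, 0, 0, 0, 0, 0],
  [-0.005, 0, 0, 0, 0, 0],
  [-0.005, 0, 0, 0, 0, 0],
  [-0.006, 0, 0, 0, 0, 0],
  [-0.006, 0, 0, 0, 0, 0],
  [-0.006, 0, 0, 0, 0, 0],
])

```text
t: 17.52
tool_pos: [0.5026, -0.0375, 0.0438]
tool_rot: [3.14, -0.004, 1.737]
wrist_force: [-2.4, 12.6, 4.1]
grip_width: 0.999
finger_force: 6.2
```

```bash
python3 -c "
from u import *
st(); sc()"
```

```text
t 17.52 world [ 0.5026 -0.0375  0.0438] rot [ 3.14  -0.004  1.737] board xyz mm -8.1 5.9 43.8 F board [-0.3, 12.9, 4.1]
blue 1215 1/50/99% [[-70.5, -120.3, 21.3], [58.1, -95.2, 66.8], [59.9, -7.7, 89.3]]
  front y at z 45 x -60 -119.8;  front y at z 45 x -30 -119.9;  front y at z 45 x 0 -120.0;  front y at z 45 x 30 -119.9;  front y at z 45 x 45 -119.6;  front y at z 70 x -60 -119.9;  front y at z 70 x -30 -120.0;  front y at z 70 x 0 -120.0;  front y at z 70 x 30 -119.9;  front y at z 70 x 45 -119.8;
yel 3033 1/50/99% [[-77.3, -119.8, 95.0], [-0.8, -70.0, 105.5], [59.2, -6.8, 108.2]]
```

Force has risen from 7 to 13 N with the travel stopped, so the unit is against the stop. One gentle press to seat it square, then back off.

Call:
arm_command([
  [-0.001, 0, 0, 0, 0, 0],
  [-0.002, 0, 0, 0, 0, 0],
  [-0.003, 0, 0, 0, 0, 0],
  [-0.004, 0, 0, 0, 0, 0],
  [-0.004, 0, 0, 0, 0, 0],
  [-0.004, 0, 0, 0, 0, 0],
  [-0.004, 0, 0, 0, 0, 0],
  [-0.003, 0, 0, 0, 0, 0],
  [-0.001, 0, 0, 0, 0, 0],
  [0.001, 0, 0, 0, 0, 0],
])

```text
t: 18.4
tool_pos: [0.5025, -0.0374, 0.0438]
tool_rot: [3.14, -0.003, 1.737]
wrist_force: [-0.4, 7.5, 3.4]
grip_width: 1.001
finger_force: 3.8
```

Call:
arm_command([
  [0.005, 0, 0, 0, 0, 0],
  [0.015, 0, 0, 0, 0, 0],
  [0.03, 0, 0, 0, 0, 0],
  [0.06, 0, 0, 0, 0, 0],
  [0.1, 0, 0, 0, 0, 0],
  [0.14, 0, -0.04, 0, 0, 0],
  [0.17, 0, -0.1, 0, 0, 0],
  [0.19, 0, -0.17, 0, 0, 0],
  [0.2, 0, -0.24, 0, 0, 0],
  [0.2, 0, -0.3, 0, 0, 0],
])

```text
t: 19.23
tool_pos: [0.4854, 0.0602, 0.1954]
tool_rot: [3.141, -0.0, 1.738]
wrist_force: [0.6, -0.1, -0.1]
grip_width: 1.001
finger_force: 0.0
```

Call:
arm_command([
  [0.05, 0, -0.02, 0, 0, 0],
  [0.1, 0, -0.04, 0, 0, 0],
  [0.15, 0, -0.06, 0, 0, 0],
  [0.2, 0, -0.08, 0, 0, 0],
  [0.25, 0, -0.08, 0, 0, 0],
  [0.3, 0, -0.08, 0, 0, 0],
  [0.34, 0, -0.08, 0, 0, 0],
  [0.36, 0, -0.08, 0, 0, 0],
  [0.36, 0, -0.08, 0, 0, 0],
  [0.36, 0, -0.08, 0, 0, 0],
])

```text
t: 20.07
tool_pos: [0.4562, 0.2353, 0.2329]
tool_rot: [-3.141, 0.001, 1.736]
wrist_force: [0.5, -0.7, -0.3]
grip_width: 0.996
finger_force: 0.0
```

```bash
python3 -c "
from u import *
st(); sc()
unit(.09,.12)
a=grab('scene')['color'][100:370,90:450]; b=grab('top')['color'][90:290,220:500]
cv2.imwrite('pics/end.png',np.hstack([cv2.resize(a,(400,300)),cv2.resize(b,(400,300))])[...,::-1])"
```

```text
t 20.07 world [0.4562 0.2353 0.2329] rot [-3.141e+00  1.000e-03  1.736e+00] board xyz mm -9.2 282.6 232.9 F board [0.4, -0.8, -0.3]
blue 1224 1/50/99% [[-72.2, -120.3, 21.0], [58.1, -93.4, 67.6], [59.9, -7.5, 90.3]]
  front y at z 45 x -60 -119.7;  front y at z 45 x -30 -119.6;  front y at z 45 x 45 -119.7;  front y at z 70 x -60 -119.9;  front y at z 70 x -30 -120.0;  front y at z 70 x 0 -120.0;  front y at z 70 x 30 -120.0;  front y at z 70 x 45 -119.8;
yel 3045 1/50/99% [[-76.5, -119.8, 95.2], [0.5, -69.3, 105.5], [59.3, -7.5, 107.7]]
n 2481 x [-80.4  56. ] y [-118.4   -5.9] rect ((-11.697532653808594, -62.529144287109375), (140.26785278320312, 115.14264678955078), 0.1471802294254303) z 0.1045
```

View pics/end.png

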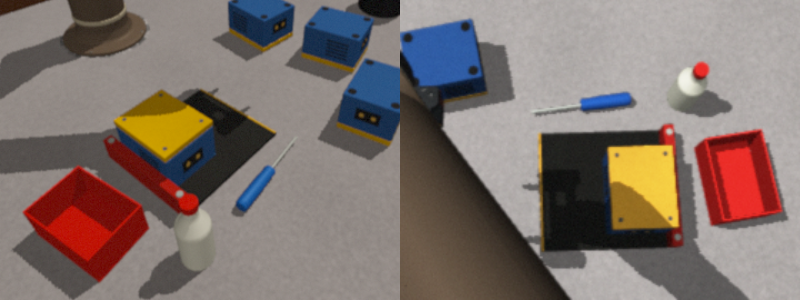

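The unit is cover up, square to within about 0.2° and flush against the stop. The screwdriver, bottle and bin look unmoved, and the arm is clear.

```bash
python3 -c "
from cell import arm
print(arm.sign_off())"
```

```text
the job is handed in; nothing more can be done
None
```

The unit was slid to the board edge, tipped twice so its yellow cover is on top, and left flush and square against the red stop; I let go, saw no sign that the screwdriver, bottle or bin had moved, and handed the job in at about 20 s.

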